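# Refit the side flange on the strap reel

### The job

On the green reel stand, swing the yellow keeper arm out of the way, take the orange side flange out of the white carton tray by its black bar, turn it so that its three holes line up with the reel's three brass studs, and slide it on until it lies flush on the reel face. Then swing the keeper back fully to its stop so that it holds the flange, and let go. Leave the punnets, the blue bottle, the cardboard core and the spanner where they are.

Things in the scene. Friction and masses are not known exactly. Their poses are not given: they have to be found in the camera images.
- hub_home (a point): Point on the reel's axis, 40 mm out from the reel face: flange_bar is here when the flange is fully home. The reel is on the green stand, its axis leaning 32 deg from vertical, roughly towards the robot. Own z = reel axis, outwards (up). Turned with the reel: studs at 0, 120, 240 deg from own x towards own y. A stiff brake (4 N m) holds the reel; its turn differs from run to run (within 60 deg).
- hub_face (a point): Centre of the reel's flat black face (radius 62 mm); axes as hub_home. Three brass studs, 10 mm diameter with tapered tips, stand 22 mm out of the face, parallel to own z, on a circle of 50 mm radius at 0, 120 and 240 deg from own x. Behind the face the reel is 50 mm deep, up to 78 mm in radius.
- flange_bar (a point): Orange flange: disc 150 mm diameter, 6 mm thick, about 0.22 kg. Black grip bar on its centre: 52 mm along own x, 20 mm thick along own y, top 62 mm above the disc's underside. This point: in the bar on the disc's axis, 40 mm above the underside; own z points out on the bar's side. Starts flat on the tray floor, bar up, at any turn.
- keeper (a joint): Angle of the yellow keeper arm, rad. 0 = at its stop, arm pointing from the pivot at the reel axis, over the flange's place (its underside 26 mm out from the reel face). Grows to 1.8 (stop) as the arm swings towards the stand's low front side, clockwise seen looking down on the face. From 1.0 on the flange's way is free. Stays where left (friction 0.12 N m, about 2.5 N at the post).
- keeper_post (a point): On the axis of the keeper's grip post: a yellow round post, 22 mm diameter, at the arm's free end, parallel to the reel axis, 52 mm from the pivot axis. The point lies 20 mm above the arm's upper face and 20 mm below the post's top (54 mm out from the reel face). Own z = along the post, outwards; own y = from the post to the pivot.
- keeper_pivot (a point): Point on the keeper's pivot axis, level with keeper_post. Own z = pivot axis, parallel to the reel axis, outwards. It is 110 mm from the reel axis, on the stand's left as seen from the robot.
- tray: White carton tray, fixed, open on top: 270 mm (own x) by 290 mm (own y), rim 35 mm high, floor 5 mm thick, walls 5 mm. Origin: centre of the underside, on the bench.
- punnets: Bystander: stack of three black punnets with green covers, 170 mm (own x) by 115 mm by 102 mm high. Origin: centre of the underside, on the bench.
- spray_mid (a point): Bystander: upright blue bottle, 60 mm diameter, 160 mm high. Point on its axis, half-way up.
- core_mid (a point): Bystander: empty cardboard core, a ring of 90 mm diameter, 50 mm high, lying flat. Point on its axis, half-way up.
- spanner: Bystander: steel spanner lying flat, 180 mm long (own x), 38 mm wide, 8 mm high. Origin: its middle, on the bench.
- flange: The flange itself (see flange_bar). Origin: centre of the disc's underside; axes as flange_bar. Three through holes, 15 mm diameter, on a circle of 50 mm radius at 0, 120 and 240 deg from own x towards own y; any of the three 120-deg positions fits on the studs.

How it is judged:
By the outcome, as a careful person would: the job done as asked, in the order asked, and still so for the second after the job is handed in, with the robot touching nothing.
It also fails if it takes over 61 s, if anything falls off the work surface, if the arm or the gripper's body presses on something with over 40 N, if the wrist force passes 120 N, or if a joint passes its speed limit or range.

### The arm

A 6-joint arm with a two-finger parallel gripper is mounted at the origin on the work surface. World frame = base frame: x ahead of the robot, y to its left, z up, the work surface at z = 0. Lengths are in mm, angles in rad, forces in N, time in s.
With the tool pointing down it reaches from about 350 to 775 mm from the base axis. Payload 7.3 kg.
Tool frame: the origin (TCP) lies on the centre line of the jaws, within the pads' length; the fingertips stand 17 mm ahead of it and the grasp point (between the pads) lies 2 mm behind it; z points along the fingers, y is the line along which they close (so a half turn about z gives the same grasp; the last joint's range is limited). The gripper opens to 92 mm and grips with 3 to 60 N. Pads are 19 mm wide; open, the fingers measure 130 mm over their backs; the gripper's body (75 mm by 190 mm) begins 47 mm behind the grasp point.
Start: joints at [0.974, 0.342, 1.524, -0, 1.275, -0.146], TCP at [228.723, 472.577, 243.741] pointing down, gripper open.
Joint ranges: [-2.53, 2.53], [-0.77, 2.02], [0.04, 2.7], [-1, 4.14], [0.28, 2.66], [-3.11, 3.11]. Speed limits (rad/s): [2.57, 2.57, 3.14, 3.14, 3.14, 3.14].

### API

Orientations are given as [roll, pitch, yaw] about the fixed x, y, z axes, in that order (R = Rz(yaw) Ry(pitch) Rx(roll)).
In Python, from plant import bot gives the robot as it stands. The module is installed in compiled form; this text tells all that it offers.
- The arm moves only by the shell command python3 -m pendant 'ROWS'. ROWS is JSON, a list of rows, each a list of 3 entries, a list of its own where there are three numbers: the shift along the world's x, y, z as a fraction of full scale, then the turn, a rotation vector about the world's x, y, z as a fraction of full scale, then the opening, from -1 (shut) to 1 (fully open), so that 0 is half open. In form: [[[tx, ty, tz], [rx, ry, rz], claw], ...]. A call has exactly 10 rows; each row shifts and turns the commanded pose from where the row before left it; what a row does not reach is not made up. Full scale, the value 1, is 30 mm for a shift and 0.12 rad for a turn. A row lasts 1/12 s, in which the tool goes at most 41.7 mm and 7.16 degrees, less where a joint would pass 70% of its speed; a pose out of reach is approached as far as the arm can. A call with a number of a shift or a turn outside -1 to 1 is refused whole. A call with a gripper value outside its range is refused whole. The fingers move at their own pace and stop on an object; the grip force is fixed at half the most. Time passes only in rows, so rows that do not move let the fingers close, or fill a call up. It gives the time, the measured TCP pose, the force, the opening and the grip force at its end, in the units of the state.
- bot.get_obs(): the state, without advancing time (a new reading comes with each control period).
- bot.capture(name): name is "scene" or "top" or "wrist"; returns the picture (480x640x3 uint8, blue, green, red); there is no depth.
- bot.camera_params(name): a dict with "fovy" (degrees; the focal length in pixels is half the picture's height over the tangent of half this angle, whatever the lens; pixels are square), "cx", "cy" (the principal point, pixels), "camera_from_world" (4x4, takes a point from world to camera coordinates). Camera axes: x right, y down, z forward; pixel columns grow to the right and rows downward; lengths in mm; the calibration is good to about 2 mm. A picture is of the moment at which its call begins: read the wrist's pose just before it. camera_params takes no time and is no camera call; for the wrist camera it gives the pose at the moment of the call.
- bot.close_job(): hands the job in; it is judged then, once.
The state is a dict: "time": time; "joint_positions": joint angles; "dq": joint speeds; "tau": joint torques, N m; "tool_pos": TCP position; "tcp_rot": TCP orientation; "contact_force": force on the tool from outside, world axes, zero at the start; "moment": the same for the moment, N m; "grip_width": finger opening in mm; "finger_force": force on a finger pad.
Only numpy, scipy, OpenCV 4.12 (cv2) and the standard library are available. Lean on these libraries where they do the work, as an engineer would, in place of code of your own. Each camera call takes 0.05 s, during which the arm holds its last target. There are 200 camera calls.

## Working session

There is one attempt and no reset: what is moved stays moved. The work goes in short steps, Python scripts to look and compute and a shell command to move; the robot and the scene stay as the last step left them, time stands still between calls to the robot, and variables do not carry over. Pictures are saved under pics/ and viewed, at most 10 in all, crops included, and the job is handed in when it is done.

```bash
mkdir -p pics; python3 - <<'E'
from plant import bot
import cv2,numpy as np
for n in ("scene","top"):
    p=bot.camera_params(n); im=bot.capture(n); cv2.imwrite(f"pics/{n}0.png",im)
    print(n,p["fovy"],p["cx"],p["cy"],np.round(p["camera_from_world"],4).tolist())
o=bot.get_obs();print(o)
E
```

```text
scene 43.24799750341064 316.402789043819 247.16503371605916 [[0.8435, 0.5371, 0.0024, -505.1262], [0.4216, -0.6593, -0.6225, -125.645], [-0.3328, 0.5261, -0.7826, 1420.7102], [0.0, 0.0, 0.0, 1.0]]
top 56.218201263325284 326.0863189260235 235.69759293237755 [[-0.0207, -0.9998, -0.0017, 53.5273], [-0.9961, 0.0208, -0.0859, 580.2863], [0.0859, -0.0001, -0.9963, 970.2931], [0.0, 0.0, 0.0, 1.0]]
{'time': 0.1, 'joint_positions': array([ 9.73998332e-01,  3.42662058e-01,  1.52491107e+00,  1.66365985e-06,
        1.27537800e+00, -1.46002163e-01]), 'dq': array([ 1.31077966e-03, -1.19277632e-03,  2.07272194e-05,  5.48007714e-04,
        6.77917961e-04, -1.25960229e-03]), 'tau': array([ 1.86012810e-03, -4.32002878e+01, -2.44696516e+01,  7.20755383e-02,
        5.25381393e-02, -6.16438911e-05]), 'tool_pos': array([228.5268875 , 472.28745572, 243.11339554]), 'tcp_rot': array([-3.14024887e+00, -1.99209903e-04,  2.69079620e+00]), 'contact_force': array([-0.4002218 ,  0.51982499, -1.29997452]), 'moment': array([-0.04286442, -0.00993432, -0.02822753]), 'finger_force': 0.0, 'grip_width': 91.6980069741327}
```

View pics/scene0.png

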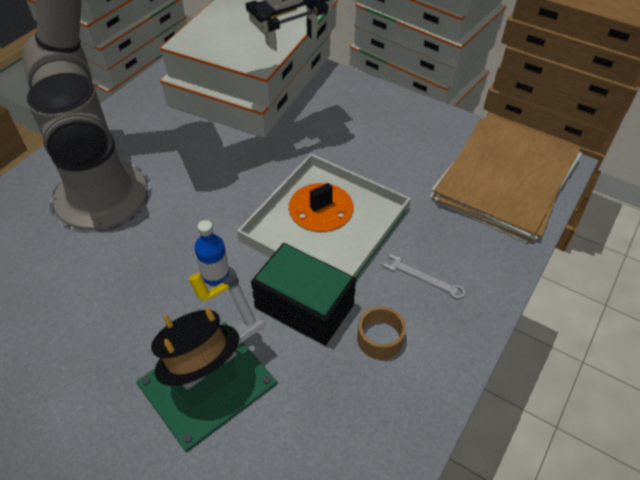

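View pics/top0.png

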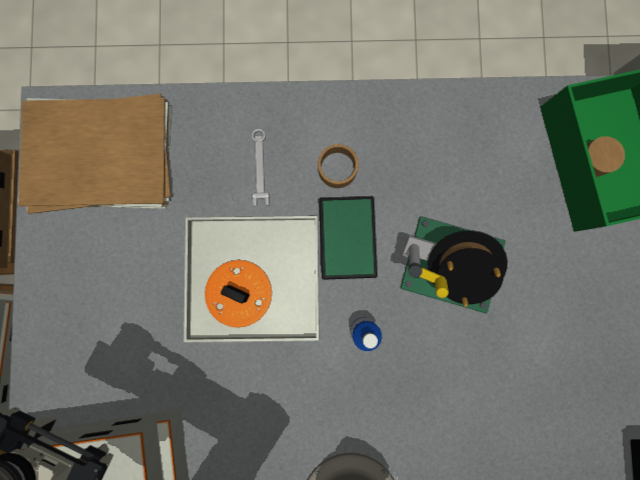

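The scene view shows the reel at (195,345) with three brass studs, the yellow post at (200,287) and the flange at (321,207). In the top view the reel is at (468,268), with studs near (450,266), (497,272) and (465,302). The post is at (442,287), the pivot at (415,262) and the flange at (238,293). Next I'll enlarge the reel in both views.

```bash
python3 - <<'E'
import cv2,numpy as np
a=cv2.imread("pics/scene0.png")[265:395,130:280]; b=cv2.imread("pics/top0.png")[210:325,390:520]
A=cv2.resize(a,(400,347),interpolation=cv2.INTER_CUBIC); B=cv2.resize(b,(392,347),interpolation=cv2.INTER_CUBIC)
cv2.imwrite("pics/zoom.png",np.hstack([A,B]))
for n,x0,x1,y0,y1 in (("scene",130,280,265,395),("top",390,520,210,325)):
    h=cv2.cvtColor(cv2.imread(f"pics/{n}0.png"),cv2.COLOR_BGR2HSV)
    for nm,lo,hi in (("brass",(13,130,120),(22,225,255)),("yellow",(22,180,100),(32,255,255))):
        m=cv2.inRange(h,lo,hi); k=np.zeros_like(m);k[y0:y1,x0:x1]=m[y0:y1,x0:x1]
        N,_,st,c=cv2.connectedComponentsWithStats(k)
        print(n,nm,[(st[i].tolist(),c[i].round(1).tolist()) for i in range(1,N) if st[i,4]>8])
h=cv2.cvtColor(cv2.imread("pics/top0.png"),cv2.COLOR_BGR2HSV)
m=cv2.inRange(h,(5,200,150),(14,255,255));m[:,330:]=0
N,_,st,c=cv2.connectedComponentsWithStats(m);print([(st[i].tolist(),c[i].round(1).tolist()) for i in range(1,N) if st[i,4]>50])
cs,_=cv2.findContours(m,cv2.RETR_CCOMP,cv2.CHAIN_APPROX_NONE)
for q in cs:
    if len(q)>8: print(len(q),cv2.minEnclosingCircle(q),cv2.minAreaRect(q),q.reshape(-1,2).mean(0).round(1))
E
```

```text
scene brass [([206, 308, 7, 11, 37], [208.9, 313.2]), ([164, 316, 7, 10, 37], [166.7, 320.3]), ([165, 340, 7, 11, 37], [167.9, 344.9])]
scene yellow [([189, 274, 40, 26, 427], [204.7, 287.4])]
top brass [([450, 264, 3, 6, 13], [450.8, 266.8]), ([497, 271, 3, 6, 12], [498.0, 273.8]), ([464, 301, 3, 5, 11], [465.4, 303.2])]
top yellow [([420, 268, 29, 30, 364], [436.2, 281.8])]
[([206, 261, 64, 66, 2543], [236.9, 292.8])]
191 ((237.79434204101562, 293.2348937988281), 33.11412048339844) ((237.5, 293.5), (65.0, 63.0), 90.0) [237.7 293.4]
10 ((232.0, 314.0), 2.2361679077148438) ((232.00003051757812, 314.0000305175781), (2.8284268379211426, 4.242640495300293), 45.0) [232.1 314. ]
12 ((241.5, 312.5), 2.549609661102295) ((241.50003051757812, 312.5000305175781), (4.242640495300293, 4.242640495300293), 45.0) [241.6 312.5]
13 ((220.64285278320312, 312.3571472167969), 2.7200136184692383) ((220.75003051757812, 312.2500305175781), (4.242640495300293, 4.949747085571289), 45.0) [220.6 312.4]
18 ((246.5, 313.0), 4.272101879119873) ((246.6500244140625, 312.95001220703125), (8.538147926330566, 3.794732
[... 991 characters left out ...]
4951172) [233.8 291.9]
16 ((256.5, 282.5), 3.8079864978790283) ((256.4999694824219, 282.5), (3.605551242828369, 7.488452911376953), 56.3099365234375) [256.5 282.6]
13 ((249.5, 276.5), 2.9155757427215576) ((249.75, 276.75), (3.535533905029297, 5.656853675842285), 45.0) [249.5 276.7]
10 ((245.5, 275.0), 2.061652660369873) ((245.5, 275.0), (4.0, 3.0), 90.0) [245.5 275. ]
31 ((235.42308044433594, 271.6538391113281), 5.869747161865234) ((236.5, 271.5), (9.0, 11.0), 0.0) [236.1 271.9]
12 ((230.5, 268.5), 2.549609661102295) ((230.50001525878906, 268.5), (4.242640495300293, 4.242640495300293), 45.0) [230.4 268.5]
12 ((241.5, 267.5), 2.549609661102295) ((241.5, 267.5), (5.0, 3.0), 90.0) [241.5 267.5]
```

View pics/zoom.png

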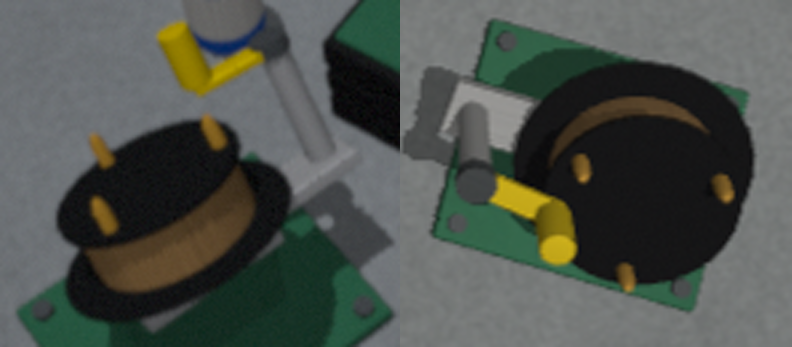

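In the zoom all three studs are clear. The post top is at scene (194.9,277) and top (442,292), and the pivot cap at scene about (233,277) and top (414.9,271.3). The keeper arm lies over the reel, near its stop. Next is triangulation.

```bash
cat > h.py <<'E'
from plant import bot
import cv2,numpy as np
from scipy.spatial.transform import Rotation as R
def P(n):
    p=bot.camera_params(n); f=240/np.tan(np.radians(p["fovy"]/2)); T=np.array(p["camera_from_world"])
    return np.array([[f,0,p["cx"]],[0,f,p["cy"]],[0,0,1]])@T[:3], T, f
def tri(pa,pb,a="scene",b="top"):
    X=cv2.triangulatePoints(P(a)[0],P(b)[0],np.array(pa,float).reshape(2,1),np.array(pb,float).reshape(2,1)).ravel(); return X[:3]/X[3]
def proj(n,X):
    q=P(n)[0]@np.append(X,1); return q[:2]/q[2]
def plane(n,uv,z):
    M=P(n)[0]; c=-np.linalg.solve(M[:,:3],M[:,3]); d=np.linalg.solve(M[:,:3],[uv[0],uv[1],1]); return c+d*(z-c[2])/d[2]
E
python3 - <<'E'
from h import *
S=[("A",(208.9,313.2),(450.8,266.8)),("B",(167.9,344.9),(498,273.8)),("C",(166.7,320.3),(465.4,303.2))]
X=[tri(s,t) for _,s,t in S]
for x,s in zip(X,S): print(s[0],x.round(1),(proj("scene",x)-s[1]).round(1))
X=np.array(X);print([np.linalg.norm(X[i]-X[i-1]).round(1) for i in range(3)])
n=np.cross(X[1]-X[0],X[2]-X[0]);n/=np.linalg.norm(n);n*=np.sign(n[2]);print("axis",n.round(3),np.degrees(np.arccos(n[2])),np.degrees(np.arctan2(n[1],n[0])))
c=X.mean(0);print("c",c)
pt=tri((194.9,277),(442,292.2));pv=tri((233,277),(414.9,271.3));print("posttop",pt,(proj("scene",pt)-[194.9,277]).round(1),"pivcap",pv,(proj("scene",pv)-[233,277]).round(1),np.linalg.norm(pt-pv))
face=c-11*n
for q in (pt,pv): d=q-face; print("h",d@n,"r",np.linalg.norm(d-d@n*n))
im=cv2.imread("pics/top0.png");h=cv2.cvtColor(im,cv2.COLOR_BGR2HSV)
m=cv2.inRange(h,(0,0,130),(180,90,255));k=np.zeros_like(m);cv2.circle(k,(237,293),29,255,-1);m&=k
N,_,st,cc=cv2.connectedComponentsWithStats(m)
C=plane("top",(237.6,293.4),9);print("disc",C)
for i in range(1,N):
    if st[i,4]>8:
        q=plane("top",cc[i],9);print("hole",cc[i],st[i,4],q.round(1),np.linalg.norm((q-C)[:2]).round(1),np.degrees(np.arctan2(*(q-C)[1::-1])).round(1))
print("bottle",plane("top",(370,341),160))
E
```

```text
A [ 505.6 -192.6  165.6] [-0.2 -0. ]
B [ 491.  -278.2  172.3] [-0.3 -0. ]
C [ 434.3 -228.1  129.2] [-0.1 -0. ]
[np.float64(87.7), np.float64(87.1), np.float64(87.1)]
axis [-0.509  0.153  0.847] 32.085405826100896 163.27464666131166
c [ 476.98697794 -232.94295002  155.68565535]
posttop [ 459.78541253 -164.61444142  203.00090884] [-0. -0.] pivcap [ 500.93209355 -119.68622057  181.19581458] [-1.1 -0. ] 64.70746883251836
h 70.28393233862151 r 60.73571864202084
h 37.74563054094348 r 115.48114476836834
disc [457.80664329 241.15147248   9.        ]
hole [236.09090909 270.45454545] 33 [508.8 244.3   9. ] 51.1 3.6
hole [258.09090909 302.3030303 ] 33 [437.2 195.7   9. ] 49.9 -114.4
hole [219.33333333 306.2       ] 30 [430.4 281.8   9. ] 49.1 123.9
bottle [369.73127697 -36.76257889 160.        ]
```

The stud spacing (87.1–87.7 mm against 86.6) and the lean (32.1° against 32) match the given values. Next I'll work out the frames and the first move.

```bash
cat >> h.py <<'E'
S=np.array([[505.6,-192.6,165.6],[491,-278.2,172.3],[434.3,-228.1,129.2]])
az=np.radians(163.3);t=np.radians(32)
n=np.array([np.sin(t)*np.cos(az),np.sin(t)*np.sin(az),np.cos(t)])
face=S.mean(0)-13*n
u=np.array([np.cos(az-np.pi/2),np.sin(az-np.pi/2),0])
def post(th,h):  # point on post axis at height h over the face, and direction pivot->post
    d=R.from_rotvec(-th*n).apply(-u); return face+110*u+52*d+h*n, d
def tool(z,y):   # rotation with tool z, closing line y
    y=y-(y@z)*z; y/=np.linalg.norm(y); return R.from_matrix(np.column_stack([np.cross(y,z),y,z]))
def cur():
    o=bot.get_obs(); return o["tool_pos"],R.from_euler("xyz",o["tcp_rot"]),o
def go(Rt,p,grasp=2):  # print what is left to move so that the grasp point is at p
    q,r,o=cur(); tz=Rt.as_matrix()[:,2]; d=p+grasp*tz-q
    rv=(Rt*r.inv()).as_rotvec()
    print("shift u",(d/30).round(2),"turn u",(rv/.12).round(2),"| tgt",(p+grasp*tz).round(1),"q",o["joint_positions"].round(2),"t",o["time"])
E
python3 - <<'E'
from h import *
pt=np.array([459.8,-164.6,203.0]);pd=pt-face-110*u;pd-=pd@n*n
print("arm len",np.linalg.norm(pd)); th=-np.arctan2(np.cross(-u,pd)@n,-u@pd);print("theta",th)
for k in(-1,1):
    d=post(th,0)[1]; ty=k*np.cross(n,d); Rt=tool(-n,ty); print("y",ty.round(2),np.degrees(np.arctan2(ty[1],ty[0])))
    go(Rt,post(th,160)[0]); 
for t_ in (th,.6,1,1.4): 
    p,d=post(t_,58); y=np.cross(n,d); print(t_,p.round(1),y.round(2),np.degrees(np.arctan2(y[1],y[0])))
for s,nm in zip(S,"ABC"):
    x=s-S.mean(0); y=np.cross(n,x); print(nm,"bar az",np.degrees(np.arctan2(x[1],x[0])),"grip y az",np.degrees(np.arctan2(y[1],y[0])))
E
```

```text
arm len 49.759209419702756
theta 0.1115594506922701
y [-0.78  0.35 -0.53] 155.7749697731692
shift u [  6.23 -20.86   1.08] turn u [-4.62 -2.35 13.11] | tgt [ 415.4 -153.6  275.6] q [ 0.97  0.34  1.52  0.    1.28 -0.15] t 0.1
y [ 0.78 -0.35  0.53] -24.2250302268308
shift u [  6.23 -20.86   1.08] turn u [  2.32  -4.58 -12.33] | tgt [ 415.4 -153.6  275.6] q [ 0.97  0.34  1.52  0.    1.28 -0.15] t 0.1
0.1115594506922701 [ 466.2 -168.8  190.8] [ 0.78 -0.35  0.53] -24.2250302268308
0.6 [ 449.6 -154.7  178.3] [ 0.51 -0.74  0.44] -55.59379023752093
1 [ 442.1 -137.   170.7] [ 0.2  -0.94  0.29] -78.1305845594526
1.4 [ 441.6 -116.7  166.7] [-0.15 -0.99  0.09] -98.37843924831546
A bar az 54.650735460872944 grip y az 138.15376175530668
B bar az -72.7638528980652 grip y az 26.433350127413767
C bar az 173.4928229131116 grip y az -99.33896061374257
```

```bash

python3 -m pendant '[[[0.4,-0.8,0.1],[0.09,-0.18,-0.5],1],[[0.4,-0.8,0.1],[0.09,-0.18,-0.5],1],[[0.4,-0.8,0.1],[0.09,-0.18,-0.5],1],[[0.4,-0.8,0.1],[0.09,-0.18,-0.5],1],[[0.4,-0.8,0.1],[0.09,-0.18,-0.5],1],[[0.4,-0.8,0.1],[0.09,-0.18,-0.5],1],[[0.4,-0.8,0.1],[0.09,-0.18,-0.5],1],[[0.4,-0.8,0.1],[0.09,-0.18,-0.5],1],[[0.4,-0.8,0.1],[0.09,-0.18,-0.5],1],[[0.4,-0.8,0.1],[0.09,-0.18,-0.5],1]]'
python3 -m pendant '[[[0.22,-0.8,0],[0.09,-0.18,-0.5],1],[[0.22,-0.8,0],[0.09,-0.18,-0.5],1],[[0.22,-0.8,0],[0.09,-0.18,-0.5],1],[[0.22,-0.8,0],[0.09,-0.18,-0.5],1],[[0.22,-0.8,0],[0.09,-0.18,-0.5],1],[[0.22,-0.8,0],[0.09,-0.18,-0.5],1],[[0.22,-0.8,0],[0.09,-0.18,-0.5],1],[[0.22,-0.8,0],[0.09,-0.18,-0.5],1],[[0.22,-0.8,0],[0.09,-0.18,-0.5],1],[[0.22,-0.8,0],[0.09,-0.18,-0.5],1]]'
python3 -m pendant '[[[0,-0.48,0],[0.05,-0.1,-0.23],1],[[0,-0.48,0],[0.05,-0.1,-0.23],1],[[0,-0.48,0],[0.05,-0.1,-0.23],1],[[0,-0.48,0],[0.05,-0.1,-0.23],1],[[0,-0.48,0],[0.05,-0.1,-0.23],1],[[0,-0.48,0],[0.05,-0.1,-0.23],1],[[0,-0.48,0],[0.05,-0.1,-0.23],1],[[0,-0.48,0],[0.05,-0.1,-0.23],1],[[0,-0.48,0],[0.05,-0.1,-0.23],1],[[0,-0.48,0],[0.05,-0.1,-0.23],1]]'
python3 - <<'E'
from h import *
p,d=post(.11,160); go(tool(-n,np.cross(n,d)),p)
cv2.imwrite("pics/w1.png",bot.capture("wrist"))
for h in(20,54,74): print(h,proj("wrist",post(.11,h)[0]))
for s in S: print("stud",proj("wrist",s-2*n))
im=cv2.imread("pics/w1.png");hh=cv2.cvtColor(im,cv2.COLOR_BGR2HSV)
for nm,lo,hi in (("brass",(13,120,100),(22,225,255)),("yellow",(22,180,80),(32,255,255))):
    N,_,st,c=cv2.connectedComponentsWithStats(cv2.inRange(hh,lo,hi))
    print(nm,[(st[i].tolist(),c[i].round(1).tolist()) for i in range(1,N) if st[i,4]>60])
E
```

```text
time: 0.93
tool_pos: [348.8, 231.3, 273.7]
tcp_rot: [2.917, 0.082, 2.076]
contact_force: [0.4, 0.4, 0.1]
grip_width: 91.9
finger_force: 0.0
time: 1.77
tool_pos: [414.5, -8.6, 273.6]
tcp_rot: [2.687, 0.019, 1.461]
contact_force: [0.3, 0.8, 0.9]
grip_width: 91.7
finger_force: 0.0
time: 2.6
tool_pos: [414.4, -152.0, 273.5]
tcp_rot: [2.587, -0.068, 1.189]
contact_force: [1.2, -0.6, 0.5]
grip_width: 91.5
finger_force: 0.0
shift u [ 0.04 -0.05  0.07] turn u [-0.08  0.02 -0.02] | tgt [ 415.5 -153.6  275.6] q [-0.67 -0.11  2.1   0.34  0.66 -0.49] t 2.6
20 [323.67634657 241.87135505]
54 [323.87953466 253.28142911]
74 [324.02550177 261.47824636]
stud [352.49871195 248.64450184]
stud [373.94023013 333.89121169]
stud [284.64209937 312.56330725]
brass [([351, 242, 13, 15, 144], [357.0, 248.9]), ([284, 305, 12, 17, 161], [289.1, 313.1]), ([503, 309, 21, 58, 463], [516.3, 338.7]), ([122, 316, 9, 23, 97], [126.0, 328.7]), ([121, 341, 12, 26, 126], [125.1, 354.9]), ([307, 379, 333, 12, 2624], [497.5, 385.8])]
yellow [([313, 196, 31, 79, 1797], [327.9, 237.5])]
```

View pics/w1.png

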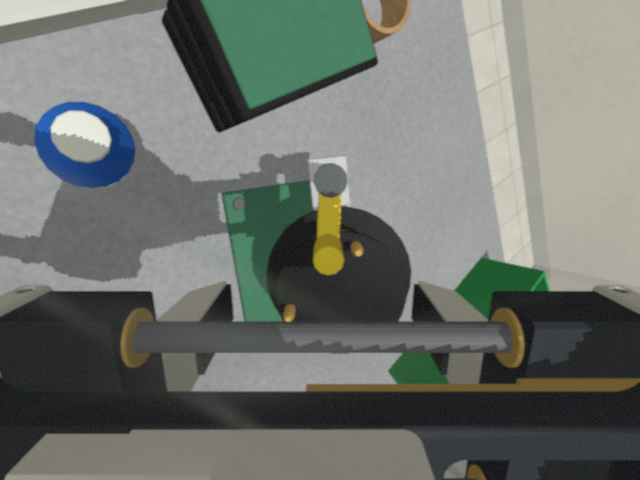

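The wrist view shows the post top at (328,260), the pivot cap at (330,180) and two studs at (357,249) and (289,313), about 4 px right of prediction. I'll take one more shot at rest to see whether that was motion lag.

```bash
python3 - <<'E'
from h import *
M=P("wrist");im=bot.capture("wrist");hh=cv2.cvtColor(im,cv2.COLOR_BGR2HSV)
N,_,st,c=cv2.connectedComponentsWithStats(cv2.inRange(hh,(13,120,100),(22,225,255)))
print([c[i].round(1).tolist() for i in range(1,N) if st[i,4]>60][:2])
for s in S: print("stud",proj("wrist",s-2*n))
T=M[1];print("f",M[2],"cam depth",(T@np.append(S.mean(0),1))[:3],"cam x world",T[0,:3].round(2),"cam y",T[1,:3].round(2))
h1=post(.11,150);go(tool(-n,np.cross(n,h1[1])),post(.11,58)[0])
E
```

```text
[[355.6, 247.1], [288.0, 311.7]]
stud [353.47252289 249.61955043]
stud [374.76439117 334.76528008]
stud [285.59247231 313.33673723]
f 337.3894106388199 cam depth [ 13.85471029  49.42772851 309.29446991] cam x world [ 0.77 -0.35  0.53] cam y [-0.5  -0.85  0.17]
shift u [ 1.76 -0.55 -2.81] turn u [-0.07  0.02 -0.01] | tgt [ 467.3 -169.2  189.1] q [-0.67 -0.11  2.1   0.34  0.66 -0.49] t 2.7
```

```bash

python3 -m pendant '[[[0.18,-0.06,-0.28],[0,0,0],1],[[0.18,-0.06,-0.28],[0,0,0],1],[[0.18,-0.06,-0.28],[0,0,0],1],[[0.18,-0.06,-0.28],[0,0,0],1],[[0.18,-0.06,-0.28],[0,0,0],1],[[0.18,-0.06,-0.28],[0,0,0],1],[[0.18,-0.06,-0.28],[0,0,0],1],[[0.18,-0.06,-0.28],[0,0,0],1],[[0.18,-0.06,-0.28],[0,0,0],1],[[0.14,-0.01,-0.28],[0,0,0],1]]'
python3 -m pendant '[[[0,0,0],[0,0,0],-1],[[0,0,0],[0,0,0],-1],[[0,0,0],[0,0,0],-1],[[0,0,0],[0,0,0],-1],[[0,0,0],[0,0,0],-1],[[0,0,0],[0,0,0],-1],[[0,0,0],[0,0,0],-1],[[0,0,0],[0,0,0],-1],[[0,0,0],[0,0,0],-1],[[0,0,0],[0,0,0],-1]]'
python3 - <<'E'
from h import *
q,r,o=cur();print(o["grip_width"],o["contact_force"].round(1))
p0=post(.11,58)[0];a=.11
for b in (.25,.4,.55,.7,.85,1,1.15,1.3,1.45,1.55):
    print(b,((post(b,58)[0]-post(a,58)[0])/30).round(2));a=b
print("turn/row for .15:",(-.15*n/.12).round(2))
p,d=post(.11,58); go(tool(-n,np.cross(n,d)),p)
E
```

```text
time: 3.53
tool_pos: [467.8, -167.2, 189.2]
tcp_rot: [2.587, -0.067, 1.191]
contact_force: [0.5, 0.1, -0.1]
grip_width: 91.7
finger_force: 0.0
time: 4.37
tool_pos: [467.5, -168.0, 189.8]
tcp_rot: [2.586, -0.067, 1.19]
contact_force: [-0.5, 0.0, 0.3]
grip_width: 29.5
finger_force: 0.0
29.497982098529093 [-0.5  0.   0.3]
0.25 [-0.18  0.1  -0.13]
0.4 [-0.18  0.14 -0.13]
0.55 [-0.15  0.17 -0.12]
0.7 [-0.13  0.2  -0.11]
0.85 [-0.1   0.22 -0.1 ]
1 [-0.07  0.24 -0.08]
1.15 [-0.03  0.25 -0.07]
1.3 [-0.    0.26 -0.05]
1.45 [ 0.03  0.26 -0.03]
1.55 [ 0.04  0.17 -0.01]
turn/row for .15: [ 0.63 -0.19 -1.06]
shift u [-0.01 -0.04 -0.02] turn u [-0.07  0.02 -0.03] | tgt [ 467.3 -169.2  189.1] q [-0.61  0.13  2.13  0.49  0.38 -0.62] t 4.3667
```

```bash

python3 -m pendant '[[[0,0,0],[0,0,0],-1],[[0,0,0],[0,0,0],-1],[[0,0,0],[0,0,0],-1],[[0,0,0],[0,0,0],-1],[[0,0,0],[0,0,0],-1],[[-0.18,0.1,-0.13],[0.6,-0.18,-1],-1],[[-0.18,0.14,-0.13],[0.6,-0.18,-1],-1],[[-0.15,0.17,-0.12],[0.6,-0.18,-1],-1],[[-0.13,0.2,-0.11],[0.6,-0.18,-1],-1],[[0,0,0],[0,0,0],-1]]'
python3 - <<'E'
from h import *
q,r,o=cur();print(o["grip_width"],o["contact_force"].round(1))
p,d=post(.7,58); go(tool(-n,np.cross(n,d)),p)
E
```

```text
time: 5.2
tool_pos: [449.6, -149.9, 175.8]
tcp_rot: [2.667, -0.323, 0.741]
contact_force: [9.4, -1.3, -5.1]
grip_width: 21.4
finger_force: 30.0
21.35401498153964 [ 9.4 -1.3 -5.1]
shift u [-0.05 -0.04 -0.05] turn u [ 0.31 -0.02 -0.61] | tgt [ 448.1 -151.   174.4] q [-0.59  0.12  2.21  0.57  0.31 -0.19] t 5.2
```

```bash

python3 -m pendant '[[[-0.1,0.22,-0.1],[0.63,0.1,-1],-1],[[-0.07,0.24,-0.08],[0.63,0,-1],-1],[[-0.03,0.25,-0.07],[0.63,0,-1],-1],[[0,0.26,-0.05],[0.63,0,-1],-1],[[0.03,0.26,-0.03],[0.63,0,-1],-1],[[0.04,0.17,-0.01],[0.5,0,-0.8],-1],[[0,0,0],[0,0,0],-1],[[0,0,0],[0,0,0],-1],[[0,0,0],[0,0,0],-0.3],[[0,0,0],[0,0,0],-0.3]]'
python3 - <<'E'
from h import *
q,r,o=cur();print(o["grip_width"],o["contact_force"].round(1),r.as_matrix()[:,2])
p,d=post(1.55,58); go(tool(-n,np.cross(n,d)),p)
p,d=post(1.55,150); go(tool(-n,np.cross(n,d)),p)
E
```

```text
time: 6.03
tool_pos: [444.8, -109.5, 165.3]
tcp_rot: [3.04, -0.449, 0.014]
contact_force: [0.6, -0.6, -0.9]
grip_width: 30.5
finger_force: 0.0
30.54545911159234 [ 0.6 -0.6 -0.9] [ 0.43282742 -0.09550232 -0.89640378]
shift u [-0.02  0.   -0.02] turn u [ 0.53 -0.99 -1.98] | tgt [ 444.2 -109.4  164.6] q [-0.49  0.13  2.18  0.31  0.41  0.84] t 6.0333
shift u [-1.58  0.47  2.58] turn u [ 0.53 -0.99 -1.98] | tgt [397.5 -95.4 242.6] q [-0.49  0.13  2.18  0.31  0.41  0.84] t 6.0333
```

```bash

python3 -m pendant '[[[0,0,0],[0,0,0],0.3],[[-0.16,0.05,0.28],[0,0,0],0.3],[[-0.16,0.05,0.28],[0,0,0],0.3],[[-0.16,0.05,0.28],[0,0,0],0.3],[[-0.16,0.05,0.28],[0,0,0],0.5],[[-0.16,0.05,0.28],[0,0,0],0.5],[[-0.16,0.05,0.28],[0,0,0],0.7],[[-0.16,0.05,0.28],[0,0,0],1],[[-0.16,0.05,0.28],[0,0,0],1],[[-0.16,0.05,0.28],[0,0,0],1]]'
python3 - <<'E'
from h import *
q,r,o=cur();print(o["grip_width"],o["contact_force"].round(1))
y=np.array([np.cos(np.radians(-25.6)),np.sin(np.radians(-25.6)),0]);z=np.array([0,0,-1.])
go(tool(z,y),np.array([457.8,241.2,250]))
im=bot.capture("top");hh=cv2.cvtColor(im,cv2.COLOR_BGR2HSV);m=cv2.inRange(hh,(22,180,80),(32,255,255));
ys,xs=np.nonzero(m[200:330,380:530]);print("yellow",xs.min()+380,xs.max()+380,ys.min()+200,ys.max()+200,xs.mean()+380,ys.mean()+200)
for a in(1,1.2,1.4,1.6): print(a,proj("top",post(a,74)[0]),proj("top",post(a,30)[0]))
E
```

```text
time: 6.87
tool_pos: [401.5, -96.1, 241.2]
tcp_rot: [3.04, -0.449, 0.013]
contact_force: [0.5, -0.0, -0.4]
grip_width: 89.9
finger_force: 0.0
89.91632524730502 [ 0.5 -0.  -0.4]
shift u [ 1.88 11.24  0.23] turn u [-1.38  3.79  9.28] | tgt [457.8 241.2 248. ] q [-0.52 -0.09  2.14  0.22  0.66  0.92] t 6.8667
yellow 403 416 275 308 408.6740506329114 292.43037974683546
1 [423.55957421 306.23151214] [422.42344319 293.0531804 ]
1.2 [417.85236197 306.88928433] [416.97715878 293.71755611]
1.4 [412.11222335 306.60846857] [411.49738308 293.47246955]
1.6 [406.54916227 305.40442149] [406.18541557 292.33162757]
```

```bash

python3 -m pendant '[[[0.13,0.8,0.1],[-0.1,0.27,0.66],1],[[0.13,0.8,0.1],[-0.1,0.27,0.66],1],[[0.13,0.8,0],[-0.1,0.27,0.66],1],[[0.13,0.8,0],[-0.1,0.27,0.66],1],[[0.13,0.8,0],[-0.1,0.27,0.66],1],[[0.13,0.8,0],[-0.1,0.27,0.66],1],[[0.13,0.8,0],[-0.1,0.27,0.66],1],[[0.13,0.8,0],[-0.1,0.27,0.66],1],[[0.13,0.8,0],[-0.1,0.27,0.66],1],[[0.13,0.8,0],[-0.1,0.27,0.66],1]]'
python3 -m pendant '[[[0.13,0.8,0],[-0.1,0.27,0.66],1],[[0.13,0.8,0],[-0.1,0.27,0.66],1],[[0.13,0.8,0],[-0.1,0.27,0.66],1],[[0.13,0.8,0],[-0.1,0.27,0.66],1],[[0,0,-0.5],[0,0,0],1],[[0,0,-0.5],[0,0,0],1],[[0,0,-0.5],[0,0,0],1],[[0,0,-0.5],[0,0,0],1],[[0,0,0],[0,0,0],1],[[0,0,0],[0,0,0],1]]'
python3 - <<'E'
from h import *
y=np.array([np.cos(np.radians(-25.6)),np.sin(np.radians(-25.6)),0]);z=np.array([0,0,-1.])
go(tool(z,y),np.array([457.8,241.2,45]))
im=bot.capture("wrist");cv2.imwrite("pics/w2.png",im)
for h in (45,67): print(proj("wrist",np.array([457.8,241.2,h])))
x=np.array([np.cos(np.radians(-115.6)),np.sin(np.radians(-115.6)),0])
for k in range(3): print("hole",proj("wrist",np.array([457.8,241.2,11])+R.from_rotvec([0,0,k*2*np.pi/3]).apply(50*x)))
E
```

```text
time: 7.75
tool_pos: [441.1, 144.9, 246.6]
tcp_rot: [3.06, -0.111, 0.811]
contact_force: [0.4, -0.6, 0.1]
grip_width: 91.8
finger_force: 0.0
time: 8.58
tool_pos: [456.3, 239.6, 186.3]
tcp_rot: [3.14, 0.001, 1.12]
contact_force: [0.8, 0.1, -0.6]
grip_width: 91.8
finger_force: 0.0
shift u [ 0.05  0.05 -4.78] turn u [0.01 0.01 0.04] | tgt [457.8 241.2  43. ] q [ 0.34  0.38  1.64 -0.    1.12  0.79] t 8.5833
[321.41865507 237.80095028]
[321.44006247 244.59337561]
hole [321.66808587 277.64374688]
hole [367.13083566 202.93005015]
hole [275.34596974 203.42912567]
```

View pics/w2.png

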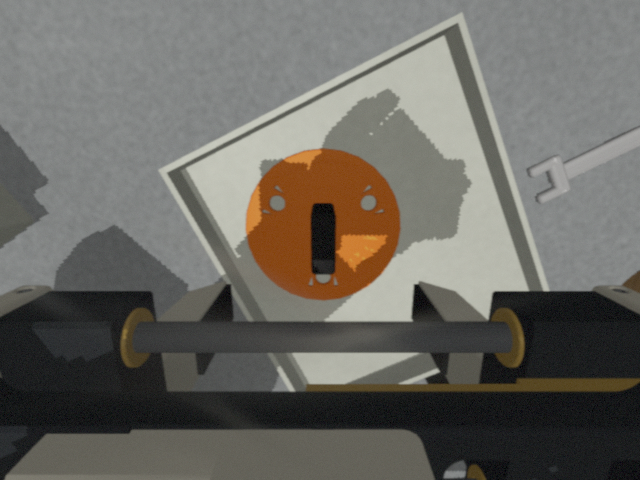

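Holes are at (277.5,203) and (368.5,203), the bar is centred at x≈323, and everything is within 2 mm of prediction. I'll descend and grip.

```bash

python3 -m pendant '[[[0,0,-0.5],[0,0,0],1],[[0.02,0.02,-0.5],[0,0,0.04],1],[[0.02,0.02,-0.5],[0,0,0],1],[[0.02,0,-0.5],[0,0,0],0.5],[[0,0,-0.5],[0,0,0],0.5],[[0,0,-0.5],[0,0,0],0.5],[[0,0,-0.5],[0,0,0],0.2],[[0,0,-0.5],[0,0,0],0],[[0,0,-0.5],[0,0,0],0],[[0,0,-0.27],[0,0,0],0]]'
python3 -m pendant '[[[0,0,0],[0,0,0],-1],[[0,0,0],[0,0,0],-1],[[0,0,0],[0,0,0],-1],[[0,0,0],[0,0,0],-1],[[0,0,0],[0,0,0],-1],[[0,0,0],[0,0,0],-1],[[0,0,0],[0,0,0],-1],[[0,0,0.2],[0,0,0],-1],[[0,0,0.5],[0,0,0],-1],[[0,0,0.5],[0,0,0],-1]]'
```

```text
time: 9.47
tool_pos: [458.8, 241.0, 43.7]
tcp_rot: [3.138, -0.001, 1.124]
contact_force: [0.0, -0.1, -0.1]
grip_width: 49.9
finger_force: 0.0
time: 10.3
tool_pos: [457.9, 240.8, 80.3]
tcp_rot: [3.139, 0.001, 1.124]
contact_force: [-0.3, -0.9, -1.0]
grip_width: 20.2
finger_force: 30.0
```

Gripped at 20.2 mm. I'll measure the holes in the hand while planning the carry.

```bash
cat >> h.py <<'E'
x0=S[2]-S.mean(0)
RH=tool(-n,np.cross(n,x0))
E
python3 -m pendant '[[[0,0,0.8],[0,0,0],-1],[[0,0,0.8],[0,0,0],-1],[[0,0,0.8],[0,0,0],-1],[[0,0,0.8],[0,0,0],-1],[[0,0,0.8],[0,0,0],-1],[[0,0,0.8],[0,0,0],-1],[[0,0,0.8],[0,0,0],-1],[[0,0,0.8],[0,0,0],-1],[[0,0,0],[0,0,0],-1],[[0,0,0],[0,0,0],-1]]'
python3 - <<'E'
from h import *
go(RH,face+130*n)
q,r,o=cur(); M,T,f=P("wrist"); im=bot.capture("wrist"); cv2.imwrite("pics/w3.png",im)
hh=cv2.cvtColor(im,cv2.COLOR_BGR2HSV)
m=cv2.bitwise_not(cv2.inRange(hh,(3,150,40),(18,255,255)))
N,_,st,c=cv2.connectedComponentsWithStats(m[120:300])
H=[c[i]+[0,120] for i in range(1,N) if 80<st[i,4]<900]
print([(st[i].tolist(),c[i].round(1)+[0,120]) for i in range(1,N) if 15<st[i,4]<3000])
# predicted holes (top face, 34 mm ahead of the bar point), tool frame: y = flange y, x = -? flange x
for a in(0,120,240):
    v=R.from_euler("z",a,degrees=True).apply([50,0,0]); v=np.array([-v[0]*-1,v[1],0])
    fl=np.array([v[0],v[1]]); 
    # flange z = -tool z, flange y = tool y  => flange x = -tool x
    loc=np.array([-v[0],v[1],34-2.]); print(a,proj("wrist",q+r.apply(loc)),"depth",(T@np.append(q+r.apply(loc),1))[2])
E
```

```text
time: 11.13
tool_pos: [458.7, 241.1, 273.1]
tcp_rot: [3.136, -0.002, 1.124]
contact_force: [0.6, -0.0, -2.9]
grip_width: 20.0
finger_force: 30.0
shift u [ -1.34 -15.22  -0.66] turn u [  1.69  -4.64 -10.24] | tgt [ 418.6 -215.5  253.2] q [ 0.34  0.3   1.5  -0.    1.34  0.78] t 11.1333
[([0, 54, 37, 75, 1482], array([ 12.1, 214. ])), ([238, 97, 12, 10, 60], array([243.2, 221.3])), ([396, 97, 11, 9, 52], array([401.3, 220.9])), ([387, 113, 28, 26, 573], array([400.4, 245.9])), ([230, 114, 27, 25, 538], array([243. , 245.9])), ([217, 137, 10, 6, 41], array([221.1, 260. ])), ([417, 137, 10, 6, 37], array([421.9, 259.8]))]
0 [322.50028485 368.71794702] depth 200.42307666957328
120 [404.45619765 246.50416148] depth 179.85656240456615
240 [240.59970728 246.47171487] depth 179.9528539263718
```

```bash
sed -i 's/^az=np/S=S+[2.2,1,.8]\naz=np/' h.py
python3 -m pendant '[[[-0.03,-0.4,0.15],[0.09,-0.25,-0.54],-1],[[-0.07,-0.8,0.15],[0.09,-0.25,-0.54],-1],[[-0.07,-0.8,0.15],[0.09,-0.25,-0.54],-1],[[-0.07,-0.8,0.15],[0.09,-0.25,-0.54],-1],[[-0.07,-0.8,0.15],[0.09,-0.25,-0.54],-1],[[-0.07,-0.8,0.15],[0.09,-0.25,-0.54],-1],[[-0.07,-0.8,0],[0.09,-0.25,-0.54],-1],[[-0.07,-0.8,0],[0.09,-0.25,-0.54],-1],[[-0.07,-0.8,0],[0.09,-0.25,-0.54],-1],[[-0.07,-0.8,0],[0.09,-0.25,-0.54],-1]]'
python3 -m pendant '[[[-0.07,-0.8,0],[0.09,-0.25,-0.54],-1],[[-0.07,-0.8,0],[0.09,-0.25,-0.54],-1],[[-0.07,-0.8,0],[0.09,-0.25,-0.54],-1],[[-0.07,-0.8,0],[0.09,-0.25,-0.54],-1],[[-0.07,-0.8,0],[0.09,-0.25,-0.54],-1],[[-0.07,-0.8,0],[0.09,-0.25,-0.54],-1],[[-0.07,-0.8,0],[0.09,-0.25,-0.54],-1],[[-0.07,-0.8,0],[0.09,-0.25,-0.54],-1],[[-0.07,-0.8,0],[0.09,-0.25,-0.54],-1],[[0,-0.4,0],[0,0,0],-1]]'
python3 - <<'E'
from h import *
go(RH,face+110*n)
E
```

```text
time: 12.02
tool_pos: [437.4, 12.1, 297.3]
tcp_rot: [2.999, -0.28, 0.487]
contact_force: [0.7, -0.1, -3.0]
grip_width: 20.4
finger_force: 30.0
time: 12.85
tool_pos: [418.2, -216.0, 296.7]
tcp_rot: [3.05, -0.558, -0.124]
contact_force: [0.4, -0.0, -0.9]
grip_width: 20.5
finger_force: 30.0
shift u [ 0.43 -0.05 -1.99] turn u [-0.01  0.06  0.07] | tgt [ 430.9 -217.5  237.1] q [-0.82 -0.07  2.    0.4   0.75  0.67] t 12.85
```

```bash

python3 -m pendant '[[[0.04,0,-0.2],[0,0.01,0.01],-1],[[0.04,0,-0.2],[0,0.01,0.01],-1],[[0.04,0,-0.2],[0,0.01,0.01],-1],[[0.04,0,-0.2],[0,0.01,0.01],-1],[[0.04,0,-0.2],[0,0.01,0.01],-1],[[0.04,0,-0.2],[0,0.01,0.01],-1],[[0.04,0,-0.2],[0,0,0.01],-1],[[0.05,0,-0.2],[0,0,0],-1],[[0.05,-0.02,-0.2],[0,0,0],-1],[[0.05,-0.02,-0.2],[0,0,0],-1]]'
python3 -m pendant '[[[0,0,0],[0,0,0],-1],[[0.11,-0.03,-0.19],[0,0,0],-1],[[0.11,-0.03,-0.19],[0,0,0],-1],[[0.11,-0.03,-0.19],[0,0,0],-1],[[0.11,-0.03,-0.19],[0,0,0],-1],[[0.11,-0.03,-0.19],[0,0,0],-1],[[0,0,0],[0,0,0],-1],[[0,0,0],[0,0,0],-1],[[0,0,0],[0,0,0],-1],[[0,0,0],[0,0,0],-1]]'
python3 - <<'E'
from h import *
go(RH,face+70*n); go(RH,face+40*n)
a=bot.capture("scene")[255:395,110:290];b=bot.capture("wrist")[100:400,170:470]
cv2.imwrite("pics/z4.png",np.hstack([cv2.resize(a,(450,350),interpolation=cv2.INTER_CUBIC),cv2.resize(b,(350,350))]))
E
```

```text
time: 13.68
tool_pos: [432.9, -216.2, 238.7]
tcp_rot: [3.045, -0.554, -0.108]
contact_force: [0.4, -0.7, -1.5]
grip_width: 20.0
finger_force: 30.0
time: 14.52
tool_pos: [449.3, -220.7, 211.0]
tcp_rot: [3.045, -0.554, -0.108]
contact_force: [0.1, 0.1, -2.5]
grip_width: 20.0
finger_force: 30.0
shift u [ 0.07 -0.09 -0.26] turn u [ 0.02  0.02 -0.04] | tgt [ 451.3 -223.6  203.1] q [-0.76  0.11  2.09  0.53  0.49  0.53] t 14.5167
shift u [ 0.57 -0.25 -1.11] turn u [ 0.02  0.02 -0.04] | tgt [ 466.5 -228.2  177.7] q [-0.76  0.11  2.09  0.53  0.49  0.53] t 14.5167
```

View pics/z4.png

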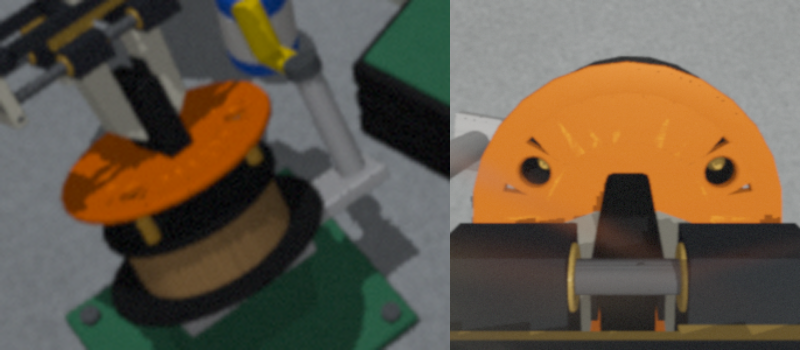

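The wrist crop shows a brass stud inside both visible holes. Next I'll compare the stud and hole positions numerically.

```bash
python3 - <<'E'
from h import *
q,r,o=cur(); M,T,f=P("wrist"); im=bot.capture("wrist"); hh=cv2.cvtColor(im,cv2.COLOR_BGR2HSV)
m=cv2.bitwise_not(cv2.inRange(hh,(3,150,60),(16,255,255)));m=cv2.morphologyEx(m,cv2.MORPH_OPEN,np.ones((3,3)))
N,_,st,c=cv2.connectedComponentsWithStats(m[200:290]);print("hole",[(st[i].tolist(),(c[i]+[0,200]).round(1)) for i in range(1,N) if 200<st[i,4]<1200])
b=cv2.inRange(hh,(17,60,90),(32,255,255));N,_,st,c=cv2.connectedComponentsWithStats(b[220:270]);print("brass",[(st[i].tolist(),(c[i]+[0,220]).round(1)) for i in range(1,N) if 12<st[i,4]<600])
for k,s in enumerate(S):
    x=s-S.mean(0);x/=np.linalg.norm(x)
    print("ABC"[k],[proj("wrist",face+50*x+h*n).round(1) for h in(10,16,22)], "mm/px",(T@np.append(s,1))[2]/f)
for v in ([-50,0],[25,43.3],[25,-43.3]): print("hole",proj("wrist",q+r.apply([v[0],v[1],32])).round(1),proj("wrist",q+r.apply([v[0],v[1],38])).round(1))
print(T[0,:3].round(2),T[1,:3].round(2))
E
```

```text
hole [([390, 35, 23, 22, 403], array([400.7, 245.7])), ([232, 36, 23, 21, 402], array([243.4, 245.9]))]
brass [([360, 0, 11, 11, 38], array([365.3, 225.4])), ([391, 15, 14, 11, 113], array([398.4, 240.1])), ([246, 16, 9, 9, 52], array([249.4, 240.6])), ([381, 32, 5, 9, 18], array([382.9, 255.7]))]
A [array([257.5, 234.7]), array([255.7, 237. ]), array([253.8, 239.4])] mm/px 0.6230545637247642
B [array([394.4, 235.9]), array([396.4, 238.2]), array([398.5, 240.7])] mm/px 0.6234526038589164
C [array([325. , 340.5]), array([325.1, 345.3]), array([325.1, 350.4])] mm/px 0.684482364136753
hole [322.8 368. ] [322.8 361.9]
hole [404.1 246.5] [401.5 243.5]
hole [241.5 246.6] [244.  243.6]
[-0.16 -0.98  0.08] [-0.95  0.13 -0.27]
```

The right stud matches prediction to within 1 px and the left one agrees within the rim occlusion. I'll apply the 3 mm lateral correction and enter slowly.

```bash

python3 -m pendant '[[[0.03,-0.05,-0.13],[0,0,0],-1],[[0.04,-0.04,-0.13],[0.02,0.02,-0.04],-1],[[0,0,0],[0,0,0],-1],[[0.05,-0.015,-0.085],[0,0,0],-1],[[0.05,-0.015,-0.085],[0,0,0],-1],[[0.05,-0.015,-0.085],[0,0,0],-1],[[0.05,-0.015,-0.085],[0,0,0],-1],[[0.05,-0.015,-0.085],[0,0,0],-1],[[0,0,0],[0,0,0],-1],[[0,0,0],[0,0,0],-1]]'
python3 - <<'E'
from h import *
go(RH,face+40*n);q,r,o=cur();print("h",(q-face)@n+2,o["contact_force"],o["moment"])
E
```

```text
time: 15.5
tool_pos: [459.3, -225.8, 190.3]
tcp_rot: [3.047, -0.552, -0.114]
contact_force: [3.9, -0.4, -1.8]
grip_width: 19.9
finger_force: 30.0
shift u [ 0.24 -0.08 -0.42] turn u [0. 0. 0.] | tgt [ 466.5 -228.2  177.7] q [-0.75  0.16  2.09  0.58  0.44  0.49] t 15.5
h 54.68973131862899 [ 3.85007284 -0.41336928 -1.8445929 ] [-0.03652451  0.03264127  0.15223625]
```

```bash

python3 -m pendant '[[[0.05,-0.015,-0.085],[0,0,0],-1],[[0.05,-0.015,-0.085],[0,0,0],-1],[[0.05,-0.015,-0.085],[0,0,0],-1],[[0.05,-0.015,-0.085],[0,0,0],-1],[[0,0,0],[0,0,0],-1],[[0.025,-0.01,-0.043],[0,0,0],-1],[[0.025,-0.01,-0.043],[0,0,0],-1],[[0,0,0],[0,0,0],-1],[[0,0,0],[0,0,0],-1],[[0,0,0],[0,0,0],-1]]'
python3 - <<'E'
from h import *
go(RH,face+40*n);q,r,o=cur();print("h",(q-face)@n-2,"axial",o["contact_force"]@n,o["contact_force"],o["moment"])
E
```

```text
time: 16.33
tool_pos: [466.4, -227.8, 179.7]
tcp_rot: [3.045, -0.555, -0.112]
contact_force: [-17.5, 9.9, 27.5]
grip_width: 19.9
finger_force: 30.0
shift u [ 0.   -0.01 -0.07] turn u [ 0.02  0.03 -0.01] | tgt [ 466.5 -228.2  177.7] q [-0.74  0.2   2.09  0.62  0.4   0.45] t 16.3333
h 37.772221059861984 axial 33.76641495668222 [-17.53556976   9.93848012  27.53676352] [0.1285782  0.62605369 0.0578869 ]
```

Axial contact is 34 N at about the home height. I'll let go and check that it is flush.

```bash

python3 -m pendant '[[[-0.01,0.01,0.02],[0,0,0],-1],[[0,0,0],[0,0,0],-0.3],[[0,0,0],[0,0,0],-0.2],[[0,0,0],[0,0,0],0],[[0,0,0],[0,0,0],0.2],[[0,0,0],[0,0,0],0.2],[[-0.1,0.03,0.17],[0,0,0],0.2],[[-0.3,0.09,0.5],[0,0,0],0.2],[[-0.3,0.09,0.5],[0,0,0],0.2],[[-0.3,0.09,0.5],[0,0,0],0.2]]'
python3 -m pendant '[[[-0.3,0.09,0.5],[0,0,0],0.2],[[-0.3,0.09,0.5],[0,0,0],0.2],[[-0.3,0.09,0.5],[0,0,0],0.2],[[-0.2,0.05,0.35],[0,0,0],0.2],[[0,0,0],[0,0,0],0.2],[[0,0,0],[0,0,0],0.2],[[0,0,0],[0,0,0],0.2],[[0,0,0],[0,0,0],0.2],[[0,0,0],[0,0,0],0.2],[[0,0,0],[0,0,0],0.2]]'
python3 - <<'E'
from h import *
a=bot.capture("scene")[255:395,110:290];b=bot.capture("top")[205:325,385:520]
cv2.imwrite("pics/z5.png",np.hstack([cv2.resize(a,(450,350),interpolation=cv2.INTER_CUBIC),cv2.resize(b,(350,311),interpolation=cv2.INTER_CUBIC)[:350].copy() if 0 else cv2.resize(b,(350,350),interpolation=cv2.INTER_CUBIC)]))
p,d=post(1.52,60); go(tool(-n,np.cross(n,d)),p)
p,d=post(1.52,130); go(tool(-n,np.cross(n,d)),p)
E
```

```text
time: 17.17
tool_pos: [435.3, -218.4, 228.4]
tcp_rot: [3.048, -0.55, -0.114]
contact_force: [0.8, -0.4, 0.1]
grip_width: 55.4
finger_force: 0.0
time: 18.0
tool_pos: [403.1, -209.0, 282.9]
tcp_rot: [3.049, -0.55, -0.114]
contact_force: [0.5, -1.1, -0.2]
grip_width: 54.9
finger_force: 0.0
shift u [ 1.4   3.31 -3.87] turn u [ 0.42 -0.13 -0.71] | tgt [ 445.  -109.6  167.1] q [-0.84 -0.09  2.05  0.42  0.73  0.62] t 18.1
shift u [ 0.21  3.67 -1.89] turn u [ 0.42 -0.13 -0.71] | tgt [409.5 -99.  226.5] q [-0.84 -0.09  2.05  0.42  0.73  0.62] t 18.1
```

View pics/z5.png

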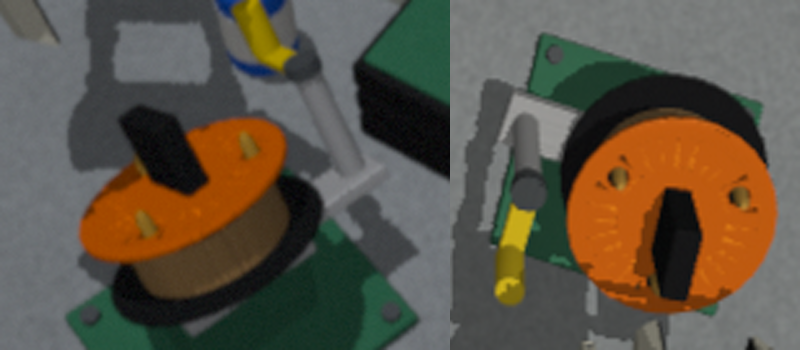

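The picture shows the disc seated on the reel with the studs through the holes, and the post top at about top-view (408,304). Keeper is near 1.52. Next I'll fetch the post and check the disc height.

```bash

python3 - <<'E'
from h import *
c={}
for k,nm in enumerate(("scene","top")):
    hh=cv2.cvtColor(bot.capture(nm),cv2.COLOR_BGR2HSV);m=cv2.inRange(hh,(4,200,80),(14,255,255));z=np.zeros_like(m)
    sl=(slice(290,365),slice(135,232)) if nm=="scene" else (slice(235,320),slice(425,520)); z[sl]=m[sl]
    q=max(cv2.findContours(z,cv2.RETR_EXTERNAL,cv2.CHAIN_APPROX_NONE)[0],key=cv2.contourArea)
    c[nm]=cv2.fitEllipse(cv2.convexHull(q));print(nm,c[nm])
X=tri(c["scene"][0],c["top"][0]);d=X-face;print(X,"h",d@n,"lat",d-d@n*n)
E
python3 -m pendant '[[[0.02,0.37,-0.19],[0.04,-0.01,-0.07],0.2],[[0.02,0.37,-0.19],[0.04,-0.01,-0.07],0.2],[[0.02,0.37,-0.19],[0.04,-0.01,-0.07],0.2],[[0.02,0.37,-0.19],[0.04,-0.01,-0.07],0.2],[[0.02,0.37,-0.19],[0.04,-0.01,-0.07],0.2],[[0.02,0.37,-0.19],[0.04,-0.01,-0.07],0.2],[[0.02,0.37,-0.19],[0.04,-0.01,-0.07],0.2],[[0.02,0.37,-0.19],[0.04,-0.01,-0.07],0.2],[[0.02,0.37,-0.19],[0.04,-0.01,-0.07],0.2],[[0.02,0.34,-0.18],[0.04,-0.01,-0.07],0.2]]'
python3 - <<'E'
from h import *
p,d=post(1.52,60); go(tool(-n,np.cross(n,d)),p)
E
```

```text
scene ((183.2413787841797, 331.133544921875), (40.918338775634766, 90.89734649658203), 60.709598541259766)
top ((469.9361572265625, 277.8921203613281), (67.0552749633789, 80.69290924072266), 82.66852569580078)
[ 482.36105577 -234.99076877  145.88475867] h 1.9158893751803676 lat [-2.43155732 -1.33623729 -1.21538242]
time: 19.03
tool_pos: [409.0, -98.4, 226.6]
tcp_rot: [3.106, -0.555, -0.229]
contact_force: [0.7, 0.8, -0.6]
grip_width: 54.8
finger_force: 0.0
shift u [ 1.2  -0.37 -1.98] turn u [ 0.02 -0.03 -0.01] | tgt [ 445.  -109.6  167.1] q [-0.5  -0.08  2.23  0.24  0.46  1.13] t 19.0333
```

Disc height and centre agree with flush (within 3 mm). Joint 5 is low, so I'll descend onto the post about 0.12 rad more upright, as in the earlier swing.

```bash

python3 -m pendant '[[[0.12,-0.037,-0.198],[0.03,0.12,0],0.2],[[0.12,-0.037,-0.198],[0.03,0.12,0],0.2],[[0.12,-0.037,-0.198],[0.03,0.12,0],0.2],[[0.12,-0.037,-0.198],[0.03,0.12,0],0.2],[[0.12,-0.037,-0.198],[0.03,0.12,0],0.2],[[0.12,-0.037,-0.198],[0.03,0.12,0],0.2],[[0.12,-0.037,-0.198],[0.03,0.12,0],0.2],[[0.12,-0.037,-0.198],[0.03,0.12,0],0.2],[[0.12,-0.037,-0.198],[0.03,0.12,0],0.2],[[0.12,-0.037,-0.198],[0,0,0],0.2]]'
python3 -m pendant '[[[0,0,0],[0,0,0],-1],[[0,0,0],[0,0,0],-1],[[0,0,0],[0,0,0],-1],[[0,0,0],[0,0,0],-1],[[0,0,0],[0,0,0],-1],[[0,0,0],[0,0,0],-1],[[0,0,0],[0,0,0],-1],[[0,0,0],[0,0,0],-1],[[0,0,0],[0,0,0],-1],[[0,0,0],[0,0,0],-1]]'
python3 - <<'E'
from h import *
p,d=post(1.52,60); go(tool(-n,np.cross(n,d)),p)
a=1.52
for b in (1.37,1.22,1.07,.92,.77,.62,.47,.32,.17,.02,-.05):
    print(b,((post(b,60)[0]-post(a,60)[0])/30).round(2));a=b
E
```

```text
time: 19.87
tool_pos: [445.9, -110.5, 167.1]
tcp_rot: [3.108, -0.421, -0.229]
contact_force: [0.1, -0.6, 0.1]
grip_width: 55.3
finger_force: 0.0
time: 20.7
tool_pos: [444.9, -110.0, 167.7]
tcp_rot: [3.108, -0.421, -0.229]
contact_force: [-3.8, 2.4, 4.9]
grip_width: 21.5
finger_force: 30.0
shift u [ 0.    0.01 -0.02] turn u [-0.25 -1.11 -0.01] | tgt [ 445.  -109.6  167.1] q [-0.45  0.14  2.14  0.13  0.45  1.26] t 20.7
1.37 [-0.05 -0.25  0.02]
1.22 [-0.01 -0.26  0.04]
1.07 [ 0.02 -0.25  0.06]
0.92 [ 0.05 -0.24  0.07]
0.77 [ 0.08 -0.23  0.09]
0.62 [ 0.11 -0.21  0.11]
0.47 [ 0.14 -0.18  0.12]
0.32 [ 0.17 -0.15  0.13]
0.17 [ 0.19 -0.12  0.13]
0.02 [ 0.2  -0.09  0.14]
-0.05 [ 0.1  -0.03  0.06]
```

```bash

python3 -m pendant '[[[-0.05,-0.25,0.02],[-0.6,0.18,1],-1],[[-0.01,-0.26,0.04],[-0.6,0.18,1],-1],[[0.02,-0.25,0.06],[-0.6,0.18,1],-1],[[0.05,-0.24,0.07],[-0.6,0.18,1],-1],[[0.08,-0.23,0.09],[-0.6,0.18,1],-1],[[0.11,-0.21,0.11],[-0.6,0.18,1],-1],[[0,0,0],[0,0,0],-1],[[0,0,0],[0,0,0],-1],[[0,0,0],[0,0,0],-1],[[0,0,0],[0,0,0],-1]]'
python3 - <<'E'
from h import *
p,d=post(.62,60); go(tool(-n,np.cross(n,d)),p)
p,d=post(0,60); go(tool(-n,np.cross(n,d)),p);print(bot.get_obs()["contact_force"])
E
```

```text
time: 21.53
tool_pos: [449.6, -152.4, 178.2]
tcp_rot: [2.737, -0.248, 0.54]
contact_force: [-7.9, 4.0, 4.3]
grip_width: 21.6
finger_force: 30.0
shift u [ 0.06 -0.02  0.01] turn u [-0.1  -0.75  1.47] | tgt [ 451.2 -152.9  178.7] q [-0.48  0.14  2.12 -0.03  0.41  0.63] t 21.5333
shift u [ 0.78 -0.57  0.55] turn u [-2.46  0.26  5.96] | tgt [ 473.  -169.6  194.7] q [-0.48  0.14  2.12 -0.03  0.41  0.63] t 21.5333
[-7.89553807  3.96328582  4.31493198]
```

```bash

python3 -m pendant '[[[0.14,-0.18,0.12],[-0.31,0.03,0.74],-1],[[0.17,-0.15,0.13],[-0.31,0.03,0.74],-1],[[0.19,-0.12,0.13],[-0.31,0.03,0.74],-1],[[0.1,-0.05,0.07],[-0.31,0.03,0.74],-1],[[0.1,-0.04,0.07],[-0.31,0.03,0.74],-1],[[0.05,-0.02,0.03],[-0.31,0.03,0.74],-1],[[0,0,0],[-0.31,0.03,0.74],-1],[[0,0,0],[-0.31,0.03,0.74],-1],[[0,0,0],[0,0,0],-1],[[0,0,0],[0,0,0],-1]]'
python3 - <<'E'
from h import *
p,d=post(0,60); go(tool(-n,np.cross(n,d)),p);o=bot.get_obs();f=o["contact_force"];print(f,"tang",f@np.cross(n,d),"rad",f@d,"ax",f@n,o["joint_positions"])
print((np.cross(n,d)/30).round(3))
E
```

```text
time: 22.37
tool_pos: [473.4, -170.7, 195.3]
tcp_rot: [2.577, -0.004, 1.271]
contact_force: [1.5, -4.3, -3.8]
grip_width: 21.6
finger_force: 30.0
shift u [-0.01  0.04 -0.02] turn u [-0.02  0.06  0.07] | tgt [ 473.  -169.6  194.7] q [-0.6   0.13  2.12  0.44  0.38 -0.67] t 22.3667
[ 1.51489591 -4.2574294  -3.81444418] tang 0.24668807097759 rad 3.6425403728953967 ax -4.6520580168931795 [-0.59602594  0.134492    2.11625912  0.4434569   0.38096532 -0.66555858]
[ 0.027 -0.008  0.018]
```

```bash

python3 -m pendant '[[[0.027,-0.008,0.018],[0,0,0],-1],[[0.027,-0.008,0.018],[0,0,0],-1],[[0.027,-0.008,0.018],[0,0,0],-1],[[0.027,-0.008,0.018],[0,0,0],-1],[[0,0,0],[0,0,0],-1],[[0,0,0],[0,0,0],-1],[[0,0,0],[0,0,0],-1],[[0,0,0],[0,0,0],-1],[[0,0,0],[0,0,0],-1],[[0,0,0],[0,0,0],-1]]'
python3 - <<'E'
from h import *
p,d=post(0,60); go(tool(-n,np.cross(n,d)),p);o=bot.get_obs();f=o["contact_force"];print(f,"tang",f@np.cross(n,d),"rad",f@d,"ax",f@n)
E
```

```text
time: 23.2
tool_pos: [474.0, -170.8, 195.6]
tcp_rot: [2.583, -0.003, 1.273]
contact_force: [-16.7, -8.1, -1.7]
grip_width: 21.1
finger_force: 30.0
shift u [-0.03  0.04 -0.03] turn u [-0.02  0.01  0.05] | tgt [ 473.  -169.6  194.7] q [-0.59  0.14  2.11  0.43  0.39 -0.65] t 23.2
[-16.69171085  -8.05431092  -1.73525861] tang -12.515082565514126 rad 12.5111388868091 ax 5.774112057078562
```

The post is at the stop: a 4 mm command gave 0.7 mm of motion and 12 N. I'll let go and retreat along the axis.

```bash

python3 -m pendant '[[[0.02,-0.006,0.014],[0,0,0],-1],[[0,0,0],[0,0,0],-1],[[0,0,0],[0,0,0],-0.3],[[0,0,0],[0,0,0],0],[[0,0,0],[0,0,0],0.2],[[0,0,0],[0,0,0],0.2],[[0,0,0],[0,0,0],0.2],[[-0.1,0.03,0.17],[0,0,0],0.2],[[-0.2,0.06,0.34],[0,0,0],0.2],[[-0.3,0.09,0.5],[0,0,0],0.2]]'
python3 -m pendant '[[[-0.3,0.09,0.5],[0,0,0],0.2],[[-0.3,0.09,0.5],[0,0,0],0.2],[[-0.3,0.09,0.5],[0,0,0],0.2],[[-0.3,0.09,0.5],[0,0,0],0.2],[[-0.3,0.09,0.5],[0,0,0],0.2],[[-0.1,0.3,0.3],[0,0,0],0.2],[[0,0.5,0],[0,0,0],0.2],[[0,0.5,0],[0,0,0],0.2],[[0,0.5,0],[0,0,0],0.2],[[0,0,0],[0,0,0],0.2]]'
python3 - <<'E'
from h import *
A=bot.capture("scene");B=bot.capture("top")
cv2.imwrite("pics/z6.png",np.hstack([cv2.resize(A[255:395,110:290],(450,350),interpolation=cv2.INTER_CUBIC),cv2.resize(B[205:325,385:520],(350,350),interpolation=cv2.INTER_CUBIC)]))
for t in(0,.1,.2): print(t,proj("top",post(t,74)[0]),proj("scene",post(t,74)[0]))
o=bot.get_obs();print(o["time"],o["tool_pos"],o["joint_positions"])
E
```

```text
time: 24.03
tool_pos: [458.9, -165.5, 228.2]
tcp_rot: [2.578, -0.004, 1.275]
contact_force: [-1.2, 0.2, -0.4]
grip_width: 55.2
finger_force: 0.0
time: 24.87
tool_pos: [410.8, -96.5, 313.0]
tcp_rot: [2.576, -0.003, 1.277]
contact_force: [-0.5, 0.2, 0.5]
grip_width: 54.8
finger_force: 0.0
0 [443.97716456 289.35436331] [195.7620991 277.5300642]
0.1 [442.83382359 291.64725346] [194.67832709 276.78824738]
0.2 [441.42818561 293.825981  ] [193.87235773 275.89724223]
24.9667 [411.40838151 -98.02420825 313.05383063] [-0.49530815 -0.19997236  2.05721189  0.16378415  0.73442688 -0.29133903]
```

View pics/z6.png

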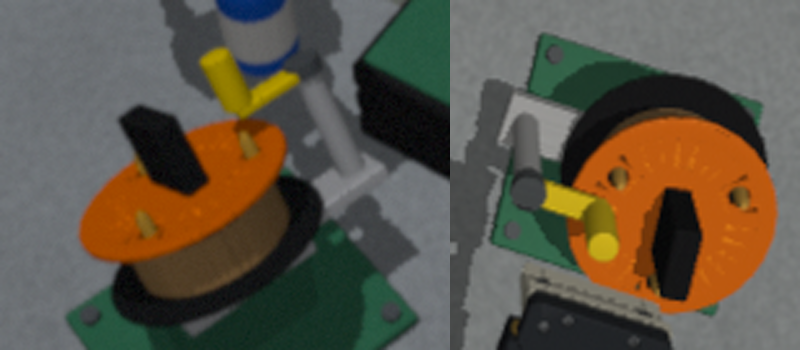

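The post top is at top-view (443.6,289.4), which matches keeper angle 0, predicted at (444.0,289.4). The flange is flush under the arm and the gripper is clear.

```bash
python3 -c "
from plant import bot
print(bot.close_job())"
```

```text
the job is handed in; nothing more can be done
None
```

The flange is on the three studs and flush on the reel face, the keeper is back at its stop over it, the gripper is clear, and the job was handed in at about 25 s; no verdict was shown.

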